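# Load two enamelled brooches and slide the tray into the cooling dock

## Robot

A 6-joint arm with a two-finger parallel gripper is mounted at the origin on the work surface. World frame = base frame: x ahead of the robot, y to its left, z up, the work surface at z = 0. Lengths are in m, angles in rad, forces in N, time in s.
With the tool pointing down it reaches from about 0.325 to 0.775 m from the base axis. Payload 5.5 kg.
Tool frame: the origin (TCP) lies at the centre of the arm's flange, where the gripper is bolted on; the fingertips stand 173 mm ahead of it and the grasp point (between the pads) lies 155 mm ahead of it (r.finger_overhang is the distance from the TCP to the fingertips, in m); z points along the fingers, y is the line along which they close (so a half turn about z gives the same grasp; the last joint's range is limited). The gripper opens to 85 mm and grips with 20 to 120 N. Pads are 22 mm wide; open, the fingers measure 114 mm over their backs; the gripper's body (76 mm by 85 mm) begins 54 mm behind the grasp point. The pads swing forward as they close: fully open they stand 13 mm farther back than shut.
Start: joints at [-1.29, 0.091, 1.231, -0, 1.82, -0.057], TCP at [0.199, -0.566, 0.405] pointing down, gripper open.
Joint ranges: [-2.87, 2.87], [-0.86, 2.18], [0.17, 2.46], [-1.51, 4.65], [0.06, 2.69], [-2.65, 2.65]. Speed limits (rad/s): [2.57, 2.57, 3.01, 3.14, 3.14, 3.14].

## Interface

Orientations are given as [roll, pitch, yaw] about the fixed x, y, z axes, in that order (R = Rz(yaw) Ry(pitch) Rx(roll)).
In Python, from plant import r, fingers, imaging, job, nets gives the robot as it stands. The module is installed in compiled form; this text tells all that it offers. Calls block until the motion is done:
- r.reach(position, orientation): joint-space move of the TCP to a pose.
- r.move_l(position, rate=0.15, orientation=None): straight line of the TCP; orientation=None keeps the orientation; rate is the mean speed in m/s.
- r.move_j(angles): joint-space move.
- fingers.set_gripper(opening, f_grip=None): finger opening in m; f_grip is the grip in N (None keeps the last); returns when the fingers have stopped.
- r.sleep(seconds).
- r.ik(position, orientation): joint angles nearest the present ones, or None.
- r.get_state(): the state.
- imaging.get_image(name): name is "side" or "top"; returns a dict with "image" (420x560x3 uint8, red, green, blue), "fx", "fy", "cx", "cy" (pixels), "rvec" (rotation vector, rad) and "tvec" (3), from world to camera coordinates, as OpenCV has them. Camera axes: x right, y down, z forward; pixel columns grow to the right and rows downward; lengths in m; the calibration is good to about 2 mm. A picture is of the moment at which its call begins. There is no depth.
A pose or a line that the arm cannot do raises r.MotionError and nothing moves.
- job.job_done(): hands the job in; it is judged then, once.
Trained networks look in a picture, given as the dict that the camera call returned (one of the last four; its "shot" number tells which), for a name from the list of things; names that differ only in an ending like _2 or _b are one class to them, and where a whole thing is asked for, a point or a joint stands for the part that bears it (a point fixed in the world has none). Each returns a list of dicts, best first, with "confidence" (0 to 1); they miss things now and then, are a little off and sometimes report something else, mostly with a low value. They report only what shows in the picture. A call takes as long as a camera call. They do not tell look-alikes from the thing itself.
- nets.outline_of(picture, label): "region" (420x560 bool, what is visible of it) and "extent" ([left, top, width, height] in pixels, round what is visible of it).
- nets.mark_of(picture, label): "xy" ([column, row] in pixels: a listed point, or the origin of a listed thing).
The state is a dict: "time_s": time; "qpos": joint angles; "qvel": joint speeds; "effort": joint torques, N m; "position": TCP position; "orientation": TCP orientation; "contact_force": force on the tool from outside, world axes, zero at the start; "torque": the same for the moment, N m; "finger_gap": finger opening in m; "grasp_force": force on a finger pad.
Only numpy, scipy, OpenCV 4.12 (cv2) and the standard library are available. Lean on these libraries where they do the work, as an engineer would, in place of code of your own. Each camera call takes 0.05 s, during which the arm holds its last target. There are 200 camera calls.

## Task

Lay the two enamelled brooches flat in the carrier tray, one in each pocket with the enamel up. Then lift the loaded tray by its bail and slide it along the grooves of the blue cooling dock until it is fully home against the back stop, and let go of it there. Leave the jar, the cup and the brush where they are.

Things in the scene. Friction and masses are not known exactly. Their poses are not given: they have to be found in the camera images.
- tray_bail (a point): Dark steel carrier tray, loose, 0.4 kg, on the bench: the middle of its copper-coloured bail bar, 56 mm above the tray's underside, over the tray's middle. x is square to the bar, y along it, z up. The bar is 10 mm square, 102 mm long, on a 10 by 6 mm post at each end; grasp it at the middle from above, fingers closing along x. Plate 136 (x) by 132 (y) by 4 mm; same after a half turn
- tray_pocket1 (a point): Middle of the floor of the pocket on the tray's +x side: 33 mm in x from the bail bar and 52 mm below it, 4 mm above the tray's underside. The pocket is 54 (x) by 92 (y) mm inside, its rim 10 mm high; a brooch lies in it with its length along the tray's y. Outside the rims the tray's plate has bare flanges 15 mm wide at its two y sides, which run in the dock's grooves
- tray_pocket2 (a point): The same for the like pocket on the tray's -x side, beyond the bail
- brooch_purple_center (a point): Brooch with purple enamel, loose, 90 g, lying enamel up on the soldering board: silver leaf-shaped plate 72 (its x) by 38 (y) mm, 5 mm thick, with a round boss 26 mm across in its middle to grasp from above. Height 20 mm in all; this point is half-way up, on the boss's axis, 10 mm above the underside. Same after a half turn
- brooch_teal_center (a point): Brooch with teal enamel, otherwise the same as the purple one: plate 72 (x) by 38 (y) by 5 mm, boss 26 mm across, height 20 mm, point 10 mm above its underside. Either brooch may go in either pocket
- dock_home (a point): Blue cooling dock, fixed, open above, with a back stop at its +x end, a grooved rail on each side and its mouth at -x: where the middle of the tray's bail bar is when the tray is fully home, its leading edge on the stop 68 mm beyond in x. x is the way the tray slides in, z up. The ledges that carry the tray lie 56 mm below this point. Back stop 18 mm above the ledges, black blower box behind
- dock_mouth (a point): Middle of the dock's mouth, level with the tops of the two ledges (45 mm above the bench), 105 mm before dock_home in x, where ledges and flared guide walls begin. Grooves 140 mm wide between their walls, 4 mm free on each side of the tray. Lips start 30 mm further in, 12 mm above the ledges, 4 mm thick, and cover the flanges, so the tray can enter only through the mouth
- board: Brown soldering board, fixed, 160 (x) by 220 (y) mm, 20 mm thick; origin at the centre of its underside. The brooches lie on it at the start
- jar: Glass jar with a red cap, 90 mm across, 130 mm tall, loose; origin at the centre of its underside. Leave it alone
- cup: Dark red cup, 72 mm across, 75 mm tall, loose; origin at the centre of its underside. Leave it alone
- tool_brush: Hand brush lying on the bench, about 200 mm long along its x, loose. Leave it alone
Mind the look-alikes: they are no part of the job. Leave any green or yellow look-alike of the part that bears tray_bail alone.

How it is judged:
By the outcome, as a careful person would: the job done as asked, in the order asked, and still so for the second after the job is handed in, with the robot touching nothing.
It also fails if it takes over 72 s, if anything falls off the work surface, if the arm or the gripper's body presses on something with over 40 N, if the wrist force passes 120 N, or if a joint passes its speed limit or range.

## Working session

There is one attempt and no reset: what is moved stays moved. The work goes in short steps, each a Python script; the robot and the scene stay as the last script left them, time stands still between calls to the robot, and variables do not carry over. Pictures are saved under pics/ and viewed, at most 12 in all, crops included, and the job is handed in when it is done.

```bash
mkdir -p pics; cat > h.py <<'E'
import numpy as np, cv2
from plant import r, fingers, imaging, job, nets
def shot(n): return imaging.get_image(n)
def save(d,f,crop=None,s=1):
    im=d["image"][...,::-1]
    if crop: x,y,w,h=crop; im=im[y:y+h,x:x+w]
    cv2.imwrite("pics/"+f,cv2.resize(im,None,fx=s,fy=s,interpolation=cv2.INTER_CUBIC))
def P(d):
    R=cv2.Rodrigues(np.array(d["rvec"],float))[0]; return R,np.array(d["tvec"],float).ravel()
def onz(d,uv,z):
    R,t=P(d); c=-R.T@t
    v=R.T@np.array([(uv[0]-d["cx"])/d["fx"],(uv[1]-d["cy"])/d["fy"],1]); return c+v*(z-c[2])/v[2]
def proj(d,X):
    R,t=P(d); p=np.atleast_2d(X)@R.T+t
    return np.c_[d["fx"]*p[:,0]/p[:,2]+d["cx"],d["fy"]*p[:,1]/p[:,2]+d["cy"]]
def tri(d1,u1,d2,u2):
    M=[np.diag([1,1,1])@np.array([[d["fx"],0,d["cx"]],[0,d["fy"],d["cy"]],[0,0,1]])@np.c_[P(d)] for d in(d1,d2)]
    X=cv2.triangulatePoints(M[0],M[1],np.array(u1,float).reshape(2,1),np.array(u2,float).reshape(2,1)); return (X[:3]/X[3]).ravel()
E
python3 - <<'E'
from h import *
T=shot("top");S=shot("side");save(T,"t0.png");save(S,"s0.png")
for n,d in(("T",T),("S",S)):
    R,t=P(d);print(n,-R.T@t)
    for l in["tray_bail","tray_pocket1","tray_pocket2","brooch_purple_center","brooch_teal_center","dock_home","dock_mouth","board","jar","cup","tool_brush"]:
        print(n,l,[(np.round(m["xy"]).tolist(),round(m["confidence"],2)) for m in nets.mark_of(d,l)])
E
```

```text
T [0.37516921 0.10246669 1.05878815]
T tray_bail [([119.0, 313.0], 0.96), ([293.0, 199.0], 0.91), ([303.0, 276.0], 0.72)]
T tray_pocket1 [([288.0, 188.0], 0.93), ([141.0, 305.0], 0.78), ([312.0, 278.0], 0.69), ([293.0, 214.0], 0.62), ([290.0, 278.0], 0.62), ([120.0, 321.0], 0.57), ([412.0, 242.0], 0.4)]
T tray_pocket2 [([288.0, 188.0], 0.93), ([141.0, 305.0], 0.78), ([312.0, 278.0], 0.69), ([293.0, 214.0], 0.62), ([290.0, 278.0], 0.62), ([120.0, 321.0], 0.57), ([412.0, 242.0], 0.4)]
T brooch_purple_center [([202.0, 211.0], 0.57)]
T brooch_teal_center [([158.0, 204.0], 0.54)]
T dock_home [([413.0, 196.0], 0.67)]
T dock_mouth [([414.0, 198.0], 0.35)]
T board [([184.0, 216.0], 0.64)]
T jar [([291.0, 145.0], 0.6)]
T cup [([239.0, 142.0], 0.83)]
T tool_brush [([218.0, 306.0], 0.69)]
S [0.11897292 0.75224543 0.67745812]
S tray_bail [([350.0, 228.0], 0.82), ([273.0, 206.0], 0.78), ([291.0, 390.0], 0.76)]
S tray_pocket1 [([289.0, 222.0], 0.94), ([266.0, 220.0], 0.88), ([292.0, 390.0], 0.87), ([339.0, 251.0], 0.64), ([353.0, 236.0], 0.57)]
S tray_pocket2 [([289.0, 222.0], 0.94), ([266.0, 220.0], 0.88), ([292.0, 390.0], 0.87), ([339.0, 251.0], 0.64), ([353.0, 236.0], 0.57)]
S brooch_purple_center [([225.0, 208.0], 0.68), ([229.0, 272.0], 0.67)]
S brooch_teal_center [([195.0, 305.0], 0.61)]
S dock_home [([325.0, 145.0], 0.68)]
S dock_mouth [([357.0, 170.0], 0.9)]
S board [([218.0, 303.0], 0.72)]
S jar [([226.0, 209.0], 0.6)]
S cup [([198.0, 232.0], 0.92)]
S tool_brush [([334.0, 321.0], 0.56)]
```

View pics/t0.png

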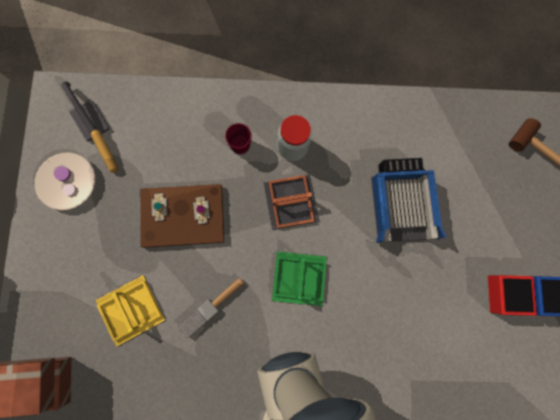

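View pics/s0.png

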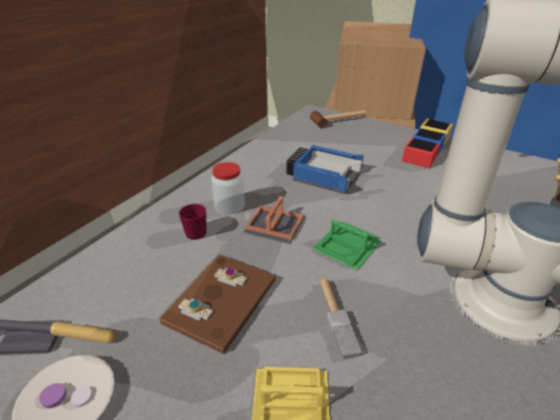

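The top view shows three tray-like things: yellow at (130,309), green at (300,277), and dark steel with a copper bail at (292,201). Only the last fits tray_bail. The teal brooch is at (158,207) and the purple at (202,210). The blue dock is at (408,203), with its blower at (403,165), so its mouth is at the bottom near (410,240). I'll confirm this in one crop, with first estimates drawn on it.

```bash
python3 - <<'E'
from h import *
T=shot("top");S=shot("side")
print(T["fx"],S["fx"])
im=T["image"].copy()
for l in["tray_bail","brooch_purple_center","brooch_teal_center","board","dock_home"]:
    for m in nets.outline_of(T,l):
        c=max(cv2.findContours(m["region"].astype(np.uint8),0,2)[0],key=cv2.contourArea)
        q=cv2.minAreaRect(c); print(l,round(m["confidence"],2),np.round(q[0],1),np.round(q[1],1),round(q[2],1),m["region"].sum())
print("tray bail tri",tri(T,(293,199),S,(273,206)))
for n,u,s,z in(("purple",(202,211),(229,272),.03),("teal",(158,204),(195,305),.03)): print(n,tri(T,u,S,s),onz(T,u,z),onz(S,s,z))
print("dock",onz(T,(413,196),.101),onz(S,(325,145),.101),"mouth",onz(S,(357,170),.045),onz(T,(408,240),.045))
print("jar",onz(T,(291,145),0),onz(S,(226,209),0),"cup",onz(T,(239,142),0),"base px",proj(T,[[0,0,0],[.4,0,0],[.4,.1,0]]))
a=cv2.resize(im[160:250,130:325],None,fx=4,fy=4,interpolation=cv2.INTER_CUBIC)
b=cv2.resize(im[150:250,360:450],None,fx=5.5,fy=5.5,interpolation=cv2.INTER_CUBIC)
cv2.imwrite("pics/c1.png",a[...,::-1]);cv2.imwrite("pics/c2.png",b[...,::-1])
E
```

```text
388.13977600036515 384.1414200963173
tray_bail 0.78 [128.5 310.5] [50.5 55.9] 63.4 2743
tray_bail 0.61 [290.3 201.8] [49.  47.7] 79.4 2309
tray_bail 0.61 [298.7 278.7] [50.6 49.4] 5.2 2458
tray_bail 0.15 [406.5 198.8] [84.1 68.4] 84.9 5034
brooch_purple_center 0.53 [201.  210.5] [25. 14.] 90.0 315
brooch_purple_center 0.5 [293.5 137. ] [44. 33.] 90.0 1205
brooch_teal_center 0.74 [158.5 206.5] [25.5 14.4] 85.2 327
board 0.75 [180.3 215.8] [60.2 85.8] 86.8 4378
dock_home 0.56 [407.1 199.7] [84.1 69.3] 85.0 5012
tray bail tri [0.58402911 0.04529442 0.06176459]
purple [0.54839648 0.28546982 0.03548589] [0.5447078  0.28382645 0.03      ] [0.55739223 0.28303159 0.03      ]
teal [0.55754164 0.39979849 0.03367402] [0.55983765 0.40185075 0.03      ] [0.55807645 0.39725922 0.03      ]
dock [ 0.58919879 -0.26074504  0.101     ] [ 0.60148545 -0.28238956  0.101     ] mouth [ 0.48166921 -0.28158154  0.045     ] [ 0.48227087 -0.26476386  0.045     ]
jar [0.748847   0.04833451 0.        ] [0.74627667 0.06311143 0.        ] cup [0.75211507 0.19673342 0.        ] base px [[303.46168125 429.20072756]
 [305.95638514 268.98449417]
 [268.97075211 267.93168796]]
```

View pics/c1.png

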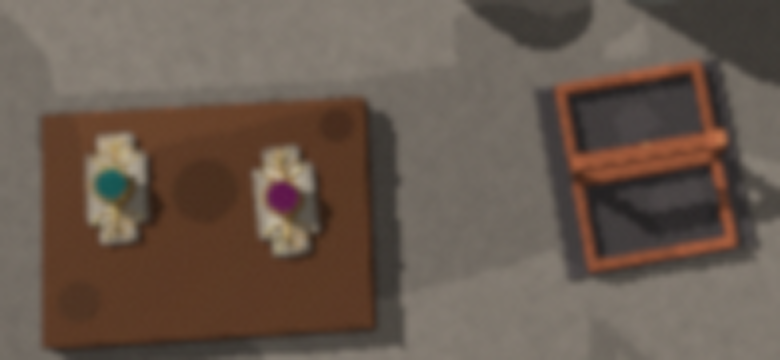

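View pics/c2.png

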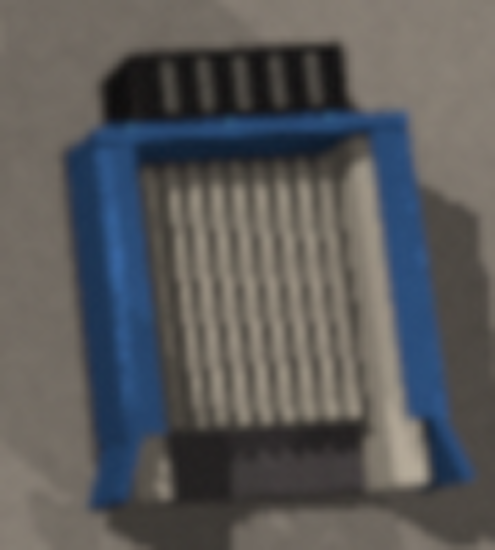

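Crop 1 confirms the dark steel tray with the copper bail. It's turned about 10° and its bail middle is at (292,198). The teal boss is at (158,206) and the purple at (200.5,209), both enamel up with their long axis roughly vertical in the image. Crop 2 shows the dock mouth at the bottom, and lip starts near (389,229) and (434,225). Next I'll fit poses with these points and overlay them on the side view.

```bash
cat > fit.py <<'E'
from h import *
from scipy.optimize import least_squares
T=shot("top");S=shot("side")
def c1(p): return (np.array(p,float)+.5)/4-.5+[130,160]
def c2(p): return (np.array(p,float)+.5)/5.5-.5+[360,150]
def W(p,L):
    c,s=np.cos(p[2]),np.sin(p[2]); L=np.atleast_2d(L)
    return np.c_[p[0]+c*L[:,0]-s*L[:,1],p[1]+s*L[:,0]+c*L[:,1],L[:,2]]
# tray
tl=[[.063,.051,.014],[.063,-.051,.014],[-.063,-.051,.014],[-.063,.051,.014],[0,0,.061]]
to=c1([(555,88),(703,62),(738,245),(590,271),(648,148)])
f=least_squares(lambda p:(proj(T,W(p,tl))-to).ravel(),[.57,.04,.1]); tray=f.x;print("tray",tray,np.degrees(tray[2]),f.fun.reshape(-1,2).round(1).tolist())
# dock
do=c2([(163,435),(412,415),(137,142),(372,125)])
dl=lambda w:[[-.075,w,.061],[-.075,-w,.061],[.068,w,.063],[.068,-w,.063]]
f=least_squares(lambda p:(proj(T,W(p,dl(p[3])))-do).ravel(),[.59,-.27,.1,.06]); dock=f.x;print("dock",dock,np.degrees(dock[2]),f.fun.reshape(-1,2).round(1).tolist())
br={}
for n,b,e in(("teal",(111,184),[(114,134),(121,244)]),("purple",(283,197),[(281,146),(292,256)])):
    c=onz(T,c1(b),.04);a,d=[onz(T,c1(q),.025) for q in e];v=a-d
    br[n]=[*(c[:2]),np.arctan2(v[1],v[0])];print(n,br[n],"plate mid",(a+d)[:2]/2,"len",np.linalg.norm(v))
np.savez("poses.npz",tray=tray,dock=dock,**br)
im=S["image"].copy();im=cv2.resize(im,None,fx=3,fy=3,interpolation=cv2.INTER_CUBIC)
def dr(L,p,col,cl=True):
    q=((proj(S,W(p,L))+.5)*3-.5).round().astype(int).reshape(-1,1,2);cv2.polylines(im,[q],cl,col,1,cv2.LINE_AA)
dr(tl[:4],tray,(0,255,255));dr([[0,.051,.061],[0,-.051,.061]],tray,(0,255,0));dr([[.068,.066,.004],[.068,-.066,.004],[-.068,-.066,.004],[-.068,.066,.004]],tray,(255,255,0))
w=dock[3];L=dl(w);dr([L[0],L[1],L[3],L[2]],dock,(255,255,0));dr([[-.105,.07,.045],[-.105,-.07,.045]],dock,(255,0,0));dr([[.068,.07,.045],[-.105,.07,.045]],dock,(255,0,255))
for n in br: dr([[.036,0,.025],[-.036,0,.025]],br[n],(255,0,0));dr([[.013*np.cos(t),.013*np.sin(t),.04] for t in np.arange(0,6.3,.4)],br[n],(0,255,0))
cv2.imwrite("pics/c3.png",im[390:990,500:1120,::-1])
E
python3 fit.py
```

```text
tray [0.58354817 0.0451275  0.20934642] 11.994666431852263 [[0.4, 0.4], [-0.5, 0.7], [-0.4, -0.9], [-0.1, -0.9], [0.6, 0.8]]
dock [ 0.58999955 -0.26381535  0.09632292  0.05928252] 5.518896703320714 [[0.6, -0.3], [-0.1, 0.4], [-0.7, -0.3], [0.2, 0.2]]
teal [np.float64(0.5536247718025074), np.float64(0.40022245777653453), np.float64(0.14233989877554495)] plate mid [0.55322055 0.40004573] len 0.07541467581237321
purple [np.float64(0.5486230434811289), np.float64(0.2866955852956093), np.float64(0.15949306851451106)] plate mid [0.54875519 0.2869371 ] len 0.07562068784014984
```

View pics/c3.png

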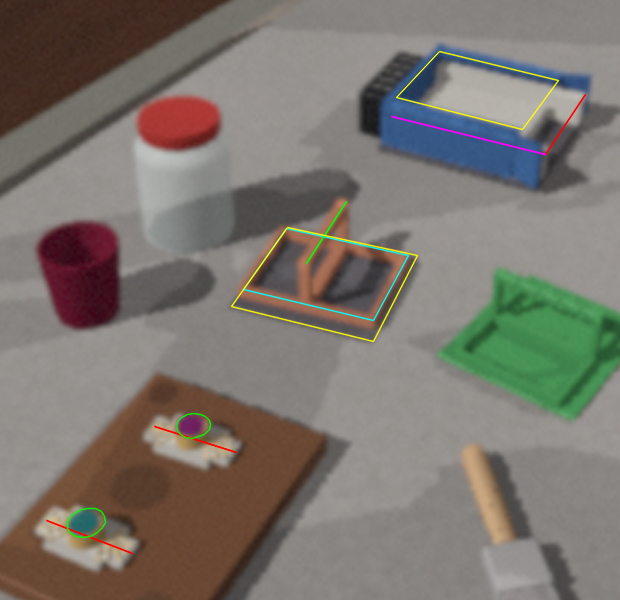

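The overlay agrees with the side view to about 2 px, with the same shift on every object, which is calibration error. That's good enough to start on the first brooch.

```bash
cat >> h.py <<'E'
from math import pi
D=dict(np.load("poses.npz"))
def best(pos,a):
    """tool-down orientation closing along world angle a; the half turn nearest in joint space"""
    q0=np.array(r.get_state()["qpos"]);c=[]
    for k in(-1,1):
        y=(a+k*pi/2+pi)%(2*pi)-pi; q=r.ik(list(pos),[pi,0,y])
        if q is not None: c.append((np.abs(np.array(q)-q0).max(),y))
    return [pi,0,min(c)[1]]
def go(xy,z,a):
    p=[*map(float,xy),z]; r.reach(p,best(p,a))
def stat(m=""):
    s=r.get_state();print(m,round(s["time_s"],1),np.round(s["position"],4),"gap",round(s["finger_gap"],4),"gf",round(s["grasp_force"],1),"F",np.round(s["contact_force"],1))
def tl(L,p=None):
    p=D["tray"] if p is None else p;c,s=np.cos(p[2]),np.sin(p[2]);return np.array([p[0]+c*L[0]-s*L[1],p[1]+s*L[0]+c*L[1]])
def pick(b):
    fingers.set_gripper(.05,30); go(b[:2],.26,b[2]); r.move_l([b[0],b[1],.202],.12)
    stat("at");fingers.set_gripper(.0,30);stat("grip"); r.move_l([b[0],b[1],.28],.2);stat("lift")
def place(xy,a):
    go(xy,.28,a); r.move_l([*xy,.205],.2); r.move_l([*xy,.187],.05);stat("down")
    fingers.set_gripper(.045);stat("open"); r.move_l([*xy,.28],.25)
E
python3 - <<'E'
from h import *
stat("start")
pick(D["purple"]); place(tl([-.033,0]),D["tray"][2]+pi/2); stat("end")
go([.45,.3],.3,D["teal"][2])
S=shot("side");T=shot("top")
a=cv2.resize(S["image"][180:300,160:310],None,fx=3.2,fy=3.2);b=cv2.resize(T["image"][160:260,240:340],None,fx=3,fy=3)
c=np.zeros((max(a.shape[0],b.shape[0]),a.shape[1]+b.shape[1],3),np.uint8);c[:a.shape[0],:a.shape[1]]=a;c[:b.shape[0],a.shape[1]:]=b
cv2.imwrite("pics/c4.png",c[...,::-1])
E
```

```text
start 1.6 [ 0.1988 -0.5661  0.4047] gap 0.0857 gf 0.0 F [-0.7 -0.2 -0.5]
at 6.0 [0.5488 0.2867 0.2023] gap 0.0503 gf 0.0 F [ 0.  -0.9  0.2]
grip 6.3 [0.5491 0.2869 0.2037] gap 0.0238 gf 29.5 F [ 0.4 -0.7  4.9]
lift 6.9 [0.5484 0.2866 0.2789] gap 0.0241 gf 29.5 F [-0.1  0.7 -1.8]
down 8.9 [0.5513 0.0382 0.187 ] gap 0.0241 gf 31.4 F [-0.1 -0.3 -1. ]
open 9.3 [0.5513 0.0382 0.187 ] gap 0.045 gf 0.0 F [-0.8  0.6  0.5]
end 9.8 [0.5514 0.0383 0.2811] gap 0.0451 gf 0.0 F [-0.1 -0.8 -0.9]
```

View pics/c4.png

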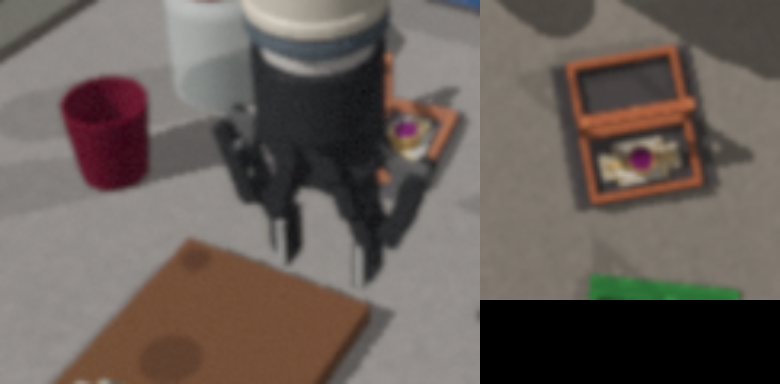

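The purple brooch lies flat in the -x pocket, enamel up (right panel, about (640,158)). The teal one goes in the +x pocket, gripped 1.5 mm higher.

```bash
sed -i 's/\.202\]/.2035]/;s/\.187\]/.1885]/' h.py; python3 - <<'E'
from h import *
pick(D["teal"]); place(tl([.033,0]),D["tray"][2]+pi/2); stat("end")
go([.40,.2],.38,D["tray"][2])
S=shot("side");T=shot("top")
for n,d in(("T",T),("S",S)): print(n,[(np.round(m["xy"],1).tolist(),round(m["confidence"],2)) for m in nets.mark_of(d,"tray_bail")])
a=cv2.resize(S["image"][170:270,220:330],None,fx=3.6,fy=3.6);b=cv2.resize(T["image"][160:260,240:340],None,fx=3.6,fy=3.6)
cv2.imwrite("pics/c5.png",np.hstack([a,b])[...,::-1])
E
```

```text
at 12.5 [0.5536 0.4001 0.2045] gap 0.0499 gf 0.0 F [0.4 0.1 1.6]
grip 12.8 [0.554  0.4005 0.2054] gap 0.0238 gf 29.4 F [-0.8  0.3  5.9]
lift 13.4 [0.5535 0.4002 0.2791] gap 0.0237 gf 29.5 F [-1.1 -0.5 -1.2]
down 15.7 [0.6159 0.0519 0.1886] gap 0.024 gf 32.2 F [-0.6 -0.6 -0.7]
open 16.0 [0.6158 0.052  0.1886] gap 0.045 gf 0.0 F [ 0.  -0.3  0.9]
end 16.6 [0.6159 0.052  0.2813] gap 0.0451 gf 0.0 F [ 0.3  0.3 -0.6]
T [([291.8, 196.7], 0.77), ([303.7, 275.3], 0.59), ([118.8, 311.6], 0.56)]
S [([294.4, 392.0], 0.94), ([274.6, 207.7], 0.62), ([349.3, 230.0], 0.62)]
```

View pics/c5.png

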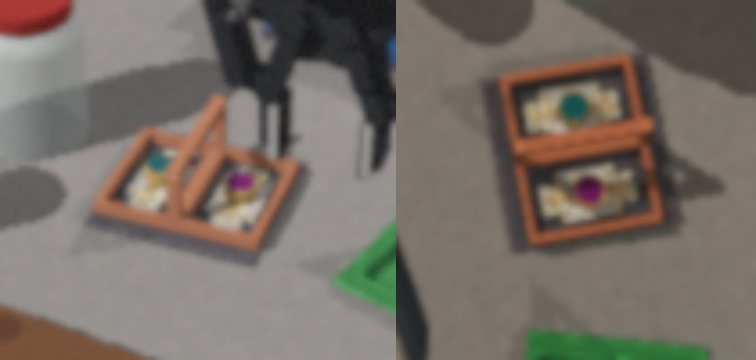

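Both brooches lie flat in their own pockets, enamel up. Next is the bail: grasp it, lift it, and carry the tray to just outside the mouth.

```bash
python3 - <<'E'
from h import *
t=D["tray"];d=D["dock"]
go(t[:2],.29,t[2]); fingers.set_gripper(.045,90); r.move_l([t[0],t[1],.211],.12);stat("at")
fingers.set_gripper(0,90);stat("grip")
r.move_l([t[0],t[1],.24],.06);stat("lift"); r.move_l([t[0],t[1],.30],.15)
st=tl([-.2,0],d); y=best([*st,.30],d[2]); cur=r.get_state()["orientation"];print(y,cur)
r.move_l([*st,.30],.2,y); r.move_l([*st,.211+.045+.004],.12);stat("pre")
T=shot("top");S=shot("side")
a=cv2.resize(T["image"][150:300,350:480],None,fx=3.6,fy=3.6);b=cv2.resize(S["image"][120:270,280:390],None,fx=3.6,fy=3.6)
cv2.imwrite("pics/c6.png",np.hstack([a[:,:470],b[:,:330]])[...,::-1])
E
```

```text
at 19.9 [0.5838 0.0452 0.2119] gap 0.0453 gf 0.0 F [ 0.2 -0.6  0.8]
grip 20.3 [0.5841 0.0452 0.2125] gap 0.008 gf 88.2 F [1.6 0.4 5. ]
lift 21.0 [0.5835 0.0451 0.2399] gap 0.0078 gf 87.7 F [ 0.8 -0.4 -6.1]
[3.141592653589793, 0, np.float64(1.6671192453453036)] [-3.14107705e+00 -9.07881071e-05  1.78015949e+00]
pre 24.0 [ 0.391  -0.2828  0.2599] gap 0.0081 gf 87.9 F [-0.2 -0.3 -5.2]
```

View pics/c6.png

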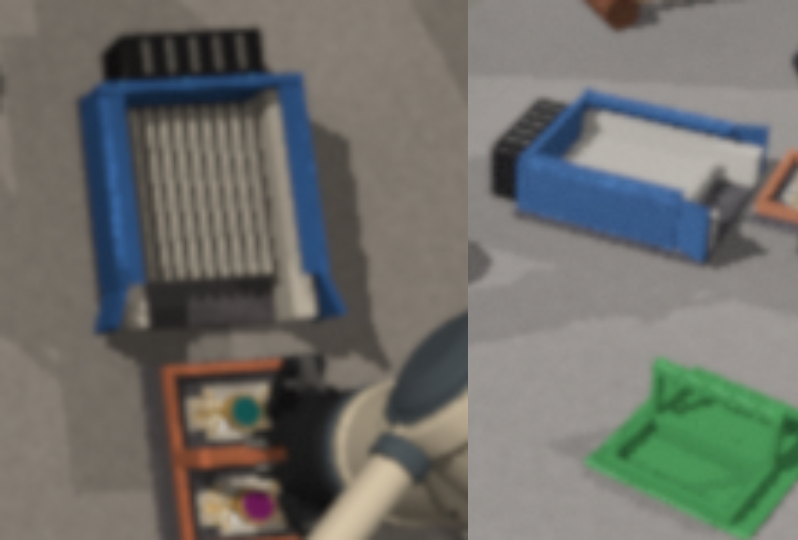

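```bash
python3 - <<'E'
from h import *
T=shot("top");d=D["dock"]
im=cv2.resize(T["image"],None,fx=4,fy=4,interpolation=cv2.INTER_CUBIC);H=cv2.cvtColor(im,cv2.COLOR_RGB2HSV)
px=lambda u,v:((u+.5)/4-.5,(v+.5)/4-.5)
def loc(u,v,z):
    w=onz(T,px(u,v),z)[:2]-d[:2];c,s=np.cos(d[2]),np.sin(d[2]);return (np.array([c*w[0]+s*w[1],-s*w[0]+c*w[1]])*1e3).round(1)
bl=cv2.inRange(H,(100,110,50),(125,255,255));og=cv2.inRange(H,(3,110,90),(14,255,255))
for v in range(185*4,225*4,24):
    c=np.flatnonzero(bl[v,370*4:450*4])+370*4; g=np.diff(c); k=g.argmax(); print("blue inner L,R",loc(c[k],v,.061),loc(c[k+1],v,.061),"outer R",loc(c[-1],v,.061))
for v in range(254*4,297*4,32):
    c=np.flatnonzero(og[v,385*4:440*4])+385*4
    if len(c):print("rim outer L",loc(c[0],v,.063))
s=r.get_state();w=np.array(s["position"][:2]);print("grip in dock frame",loc(*[4*x for x in proj(T,[[*w,.06]])[0]],.06),s["orientation"])
for u in range(400,425,6):
    c=np.flatnonzero(og[240*4:262*4,u*4])+240*4; print("rim front",loc(u*4,c[0],.063) if len(c) else None)
    c=np.flatnonzero(bl[165*4:195*4,u*4])+165*4; print(" stop back-top/front-bottom",loc(u*4,c[0],.063),loc(u*4,c[-1],.045))
E
```

```text
blue inner L,R [42.5 59.5] [ 35.1 -60.3] outer R [ 34.1 -76.5]
blue inner L,R [26.1 60. ] [ 18.6 -60.1] outer R [ 17.6 -76.3]
blue inner L,R [ 9.8 59.9] [  2.3 -59.9] outer R [  1.2 -76.7]
blue inner L,R [-6.5 59.1] [-14.  -59.7] outer R [-15.  -76.4]
blue inner L,R [-22.6  59.7] [-30.1 -59.5] outer R [-31.2 -76.9]
blue inner L,R [-38.6  59.6] [-46.3 -59.9] outer R [-47.3 -76.6]
blue inner L,R [-54.6  59.5] [-62.3 -59.7] outer R [-63.4 -77. ]
rim outer L [-141.3   54.7]
rim outer L [-161.8   54.5]
rim outer L [-182.2   54.4]
rim outer L [-202.4   54.3]
rim outer L [-222.4   54.8]
rim outer L [-242.4   54.7]
grip in dock frame [-198.7    0.7] [3.14010958e+00 1.50057944e-03 1.66723326e+00]
rim front [-134.4   41.4]
 stop back-top/front-bottom [77.8 15.2] [64.3 10.8]
rim front [-134.9   25.7]
 stop back-top/front-bottom [77.5 -1.1] [64.  -5.8]
rim front [-135.3    9.9]
 stop back-top/front-bottom [ 77.2 -17.4] [ 64.4 -22.5]
rim front [-135.    -5.9]
 stop back-top/front-bottom [ 76.9 -33.8] [ 67.6 -39.5]
rim front [-135.4  -21.6]
 stop back-top/front-bottom [ 75.3 -49.9] [ 70.1 -56.5]
```

```bash
python3 - <<'E'
from h import *
T=shot("top");t=D["tray"]
im=cv2.resize(cv2.imread("pics/t0.png")[...,::-1],None,fx=4,fy=4,interpolation=cv2.INTER_CUBIC);H=cv2.cvtColor(im,cv2.COLOR_RGB2HSV)
og=cv2.inRange(H,(3,110,90),(14,255,255))
def loc(u,v,z):
    w=onz(T,((u+.5)/4-.5,(v+.5)/4-.5),z)[:2]-t[:2];c,s=np.cos(t[2]),np.sin(t[2]);return (np.array([c*w[0]+s*w[1],-s*w[0]+c*w[1]])*1e3).round(1)
for v in range(184*4,224*4,24):
    c=np.flatnonzero(og[v,255*4:330*4])+255*4; print(loc(c[0],v,.014),loc(c[-1],v,.014))
for u in range(276*4,308*4,30):
    c=np.flatnonzero(og[168*4:235*4,u])+168*4; print("   fx",loc(u,c[0],.014),loc(u,c[-1],.014))
E
```

```text
[58.7 52.9] [ 40.4 -50.7]
[41.3 52.5] [ 23.1 -50.9]
[24.2 52.8] [  4.6 -57.8]
[ 7.1 52.4] [-11.4 -51.8]
[-9.8 52.7] [-27.9 -48.6]
[-26.8  52.3] [-45.4 -52.1]
[-43.5  52.6] [-62.2 -51.5]
   fx [66.4 31.2] [-52.6  52.8]
   fx [66.3 10. ] [-66.3  34.6]
   fx [ 66.2 -11.1] [-66.5  13.9]
   fx [ 66.1 -32.4] [-66.1  -6.9]
   fx [ 54.1 -51.3] [-67.  -27.6]
```

The tray sits about 2.5 mm to +y of the dock's centreline. I'll correct for that and slide it in, watching the force.

```bash
python3 - <<'E'
from h import *
d=D["dock"];dy=-.0022
z=.2602
p=lambda x:[*tl([x,dy],d),z]
r.move_l(p(-.2),.05);stat("shift")
for x in list(np.arange(-.18,-.019,.02)):
    r.move_l(p(x),.08);s=r.get_state();c,sn=np.cos(d[2]),np.sin(d[2]);F=s["contact_force"]
    print(round(x,3),"Fx %.1f Fy %.1f Fz %.1f t %.1f Mz %.2f"%(c*F[0]+sn*F[1],-sn*F[0]+c*F[1],F[2],s["time_s"],s["torque"][2]))
    if np.hypot(F[0],F[1])>15: break
save(shot("top"),"c7.png",(350,150,130,150),4);
E
```

```text
shift 24.5 [ 0.3912 -0.2855  0.2606] gap 0.008 gf 87.9 F [-0.1  0.4 -6.5]
-0.18 Fx -0.4 Fy 0.9 Fz -6.2 t 24.9 Mz -0.01
-0.16 Fx 0.4 Fy -0.3 Fz -6.9 t 25.3 Mz 0.01
-0.14 Fx -0.3 Fy -0.3 Fz -6.3 t 25.7 Mz -0.00
-0.12 Fx 0.3 Fy -0.2 Fz -6.0 t 26.1 Mz -0.01
-0.1 Fx -0.3 Fy 0.2 Fz -6.6 t 26.5 Mz 0.02
-0.08 Fx -0.3 Fy -0.4 Fz -5.5 t 26.9 Mz -0.04
-0.06 Fx -0.1 Fy -0.4 Fz -5.9 t 27.3 Mz -0.02
-0.04 Fx -0.6 Fy 0.3 Fz -6.7 t 27.7 Mz -0.01
-0.02 Fx 0.1 Fy 0.4 Fz -5.6 t 28.1 Mz -0.01
```

View pics/c7.png

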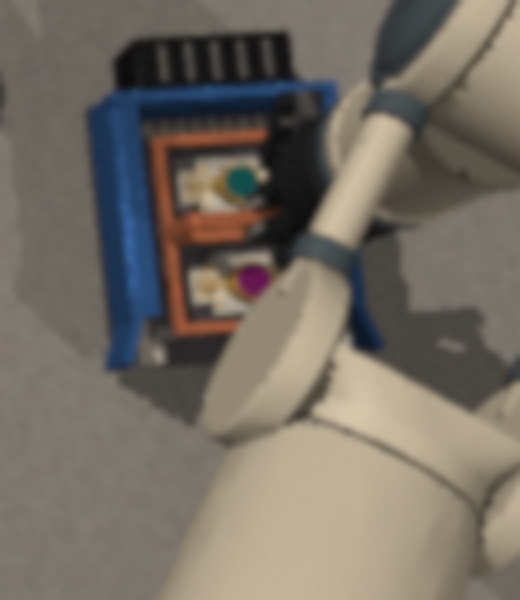

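The tray is inside the grooves with its left flange under the lip and no side contact. Next I'll lower it onto the ledges, push to the stop and release.

```bash
python3 - <<'E'
from h import *
d=D["dock"];dy=-.0022;z=.2602;c,sn=np.cos(d[2]),np.sin(d[2])
def F():
    f=np.mean([(r.sleep(.02),r.get_state()["contact_force"])[1] for _ in range(4)],0);return np.array([c*f[0]+sn*f[1],-sn*f[0]+c*f[1],f[2]])
p=lambda x,z:[*tl([x,dy],d),float(z)]
x=-.02
for i in range(9):
    z-=.001; r.move_l(p(x,z),.03); f=F()
    if f[2]>-2: break
print("z",z,f.round(1),round(r.get_state()["time_s"],1))
for i in range(28):
    x+=.0015; r.move_l(p(x,z),.03); f=F()
    if f[0]<-12: break
print("x",x,f.round(1));stat()
save(shot("side"),"c8.png",(270,110,130,110),5)
E
```

```text
z 0.2562 [-3.2  2.   4. ] 29.4
x 0.003999999999999999 [-13.9   1.6   8.3]
 34.5 [ 0.5926 -0.2666  0.2575] gap 0.0078 gf 90.0 F [-13.9   0.    8.8]
```

View pics/c8.png

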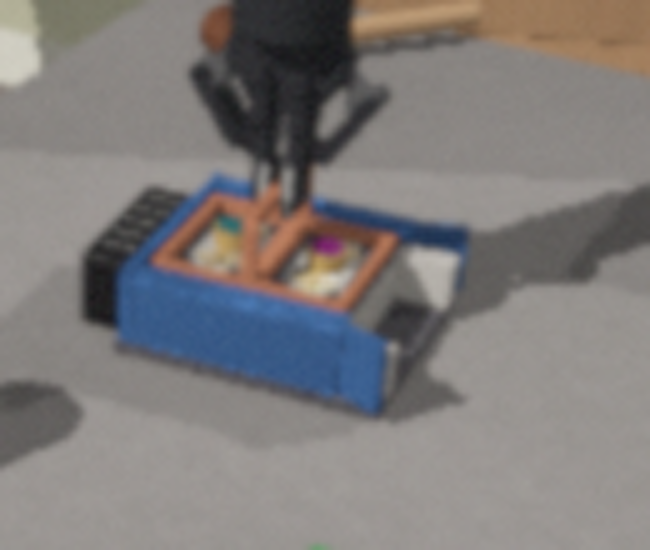

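The tray is in contact with the stop (about 14 N) at the expected place. I'll release, retreat, and check.

```bash
python3 - <<'E'
from h import *
fingers.set_gripper(.03);stat("open")
p=r.get_state()["position"]; r.move_l([p[0],p[1],p[2]+.07],.1); r.move_l([p[0]-.12,p[1]+.25,.38],.25);stat("away")
T=shot("top");d=D["dock"]
im=cv2.resize(T["image"],None,fx=4,fy=4,interpolation=cv2.INTER_CUBIC);H=cv2.cvtColor(im,cv2.COLOR_RGB2HSV)
og=cv2.inRange(H,(3,110,90),(14,255,255))
def loc(u,v,z):
    w=onz(T,((u+.5)/4-.5,(v+.5)/4-.5),z)[:2]-d[:2];c,s=np.cos(d[2]),np.sin(d[2]);return (np.array([c*w[0]+s*w[1],-s*w[0]+c*w[1]])*1e3).round(1)
for v in range(186*4,215*4,32):
    c=np.flatnonzero(og[v,375*4:450*4])+375*4
    if len(c):print(loc(c[0],v,.059),loc(c[-1],v,.059))
for u in range(394*4,426*4,30):
    c=np.flatnonzero(og[160*4:245*4,u])+160*4
    if len(c):print("   fx",loc(u,c[0],.059),loc(u,c[-1],.059))
S=shot("side");a=cv2.resize(T["image"][150:250,360:450],None,fx=4,fy=4);b=cv2.resize(S["image"][120:220,280:380],None,fx=4,fy=4)
cv2.imwrite("pics/c9.png",np.hstack([a,b])[...,::-1])
E
```

```text
open 34.9 [ 0.5945 -0.2656  0.2561] gap 0.0304 gf 0.0 F [-0.1 -0.7 -0. ]
away 37.0 [ 0.4747 -0.0162  0.3794] gap 0.0299 gf 0.0 F [-0.  -0.8 -0.3]
[ 33.8 -43.9] [ 33.2 -54.8]
[ 13.6 -16.8] [ 10.1 -73.4]
[-10.  -45.5] [-10.5 -54.2]
   fx [65.4 31.7] [61.9 32.1]
   fx [65.5 11.3] [62.1 11.7]
   fx [65.6 -9.2] [58.1 -8.3]
   fx [ 65.8 -29.7] [-67.6 -12.3]
   fx [ 65.2 -50.2] [-68.2 -32.3]
```

View pics/c9.png

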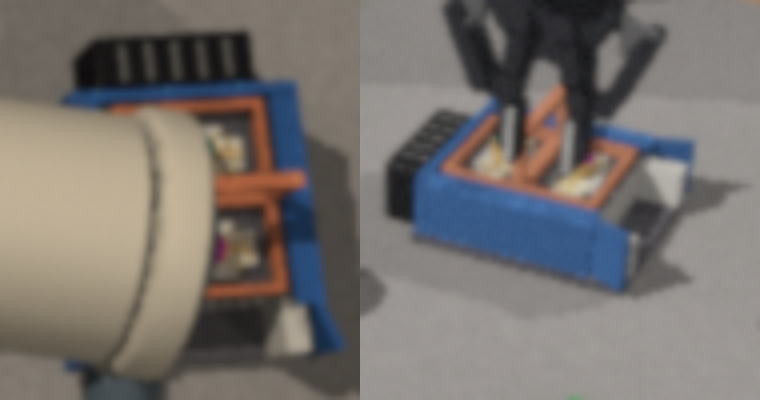

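The tray looks home and level, but the view resolves only about 1 mm. I'll give the bail a gentle nudge (at most ~4 N) from the mouth side with closed fingers to confirm it is against the stop.

```bash
python3 - <<'E'
from h import *
d=D["dock"];c,sn=np.cos(d[2]),np.sin(d[2])
def F():
    f=np.mean([(r.sleep(.02),r.get_state()["contact_force"])[1] for _ in range(5)],0);return c*f[0]+sn*f[1]
p=lambda x,z:[*tl([x,-.001],d),float(z)]
fingers.set_gripper(0)
q=p(-.036,.36); r.reach(q,best(q,d[2])); r.move_l(p(-.036,.27),.15);stat("down"); f0=F()
x=-.036;L=[]
for i in range(30):
    x+=.0007; r.move_l(p(x,.27),.03); f=F()-f0; L.append((round(x*1e3,1),round(f,1)))
    if f<-3.5: break
print(L[-8:])
r.move_l(p(x-.004,.27),.05); r.move_l(p(x-.004,.36),.2)
r.move_l([.42,-.05,.42],.25);r.reach([.35,.25,.42],r.get_state()["orientation"]);stat("away")
T=shot("top");S=shot("side");a=cv2.resize(T["image"][150:250,360:450],None,fx=4,fy=4);b=cv2.resize(S["image"][120:220,280:380],None,fx=4,fy=4)
cv2.imwrite("pics/c10.png",np.hstack([a,b])[...,::-1])
E
```

```text
down 39.3 [ 0.5545 -0.2679  0.2714] gap 0.0001 gf 0.0 F [1.  0.2 0.9]
[(-19.9, np.float64(-0.3)), (-19.2, np.float64(-0.5)), (-18.5, np.float64(-0.6)), (-17.8, np.float64(-0.5)), (-17.1, np.float64(-0.2)), (-16.4, np.float64(-0.2)), (-15.7, np.float64(-2.6)), (-15.0, np.float64(-5.7))]
away 52.6 [0.3506 0.2494 0.4198] gap -0.0001 gf 0.0 F [ 0.2  0.8 -0.4]
```

View pics/c10.png

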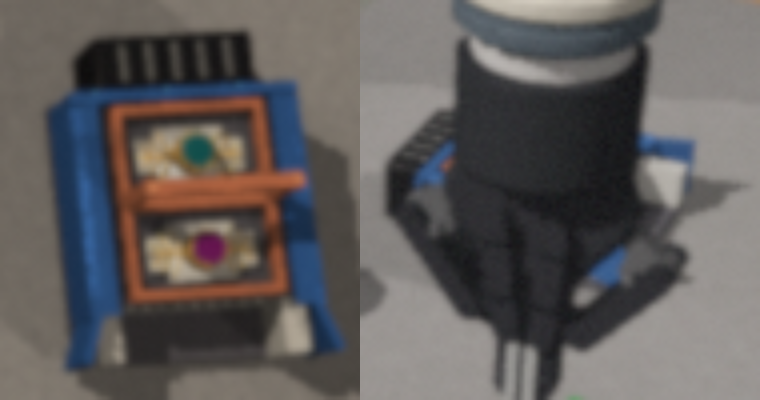

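The force rose straight to 5.7 N within 1.4 mm of touching the bail, with no sliding, so the tray is hard against the stop. The last picture shows it square between the rails with both brooches flat, enamel up, and the robot clear. Handing in.

```bash
python3 -c "
from plant import job
print(job.job_done())"
```

```text
the job is handed in; nothing more can be done
None
```

The job is handed in at about 53 s of the 72 s allowed: both brooches lie flat in their own pockets, enamel up, and the tray is in the dock against the back stop and released; I didn't touch the jar, cup, brush or look-alike trays.

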